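# Load the cell carrier into the photometer

## Task

Get the bench photometer ready to measure: slide its steel shutter fully open to the right (seen from the robot), then pick up the cell carrier by its black grip and slide it, flat and nose first, into the slot behind the shutter until you feel it meet the hidden stop inside, and leave it there, fully home. The stop is set at a different depth every time, so go by feel and do not ram it; leave the shutter open and the jar, dish and timer where they are.

Things in the scene. Friction and masses are not known exactly. Their poses are not given: they have to be found in the camera images.
- photometer: Bench photometer, fixed: white box 160 wide, 110 deep, 136 high (mm), grey top. Origin: worktop level, under the slot mouth's middle, in the front face; x points into the slot, y left, z up. It spans y -110 to 50. Its top overhangs the face by 14 above z = 118, so a gripper at the slot must lean back to the robot (30 to 40 deg). Two shutter rails stand out 9 at z 6-11 and 55-60.
- slot_mouth (a point): Middle of the slot's lower edge, in the front face, 20 mm over the worktop; axes as the photometer's. The slot is level, 54 mm wide and 26 mm high (z = 20 to 46 mm), its first 10 mm bevelled, up to 5 mm wider on each side. It is blind: a hidden stop closes it 66 to 80 mm behind the front face.
- end_stop: The hidden stop inside the slot, a fixed hard steel block that cannot be seen from outside. Origin: middle of its front face, which the carrier's nose must touch; axes as the photometer's. Its depth behind the front face differs from start to start, between 66 and 80 mm.
- shutter (a joint): Steel shutter plate that covers the slot, 66 wide, 42 high, 4 mm thick, its front 6 mm before the front face. 0 = shut, 0.07 m = fully open; it opens to the right (photometer -y) on rails, with a light friction of 1 to 2 N, and stays where it is left. It starts shut or up to 15 mm ajar.
- shutter_handle (a point): Middle of the shutter's handle, an upright black fin standing out towards the robot: 10 mm thick (along photometer y), 24 high (z = 27 to 51), from 5 to 46 mm in front of the front face. The point is 28 mm in front of the face, 25 mm right of the slot's middle when shut, 39 mm over the worktop; moves with the shutter; axes as the photometer's.
- carrier: Loose cell carrier, 0.08 to 0.16 kg, 152 mm long. Front: flat aluminium bar 92 long, 50 wide, 22 high (x -16 to 76); rear: black grip 60 long, 24 wide, 36 high (x -76 to -16). Origin: middle of its underside; x to the nose (wide aluminium end), z up. Starts flat, nose away from the robot. Only the aluminium enters the slot: when home, 72 to 86 mm stay outside.
- carrier_nose (a point): Middle of the carrier's flat front end: 76 mm ahead of its origin, 11 mm above its underside; axes as the carrier's.
- jar: White plastic jar with a red lid, 56 wide, 70 mm high, loose, a bystander to the left of the photometer. Origin: middle of its underside.
- dish: Petri dish, 92 wide, 16 mm high, loose, a bystander near the front edge. Origin: middle of its underside.
- timer: Flat square lab timer, 62 x 62 x 16 mm, loose, a bystander near the front edge. Origin: middle of its underside.

How it is judged:
On the way, in this order (a step that is already met when the one before it is completed fails the run):
1. the shutter is slid open, with the carrier still outside the slot (value of joint shutter above 0.06 m and x of carrier_nose in the frame of photometer below 0 m), for 0.2 s.
2. the carrier is home in the slot, against the hidden stop (x of carrier_nose in the frame of end_stop above -0.003 m and y of carrier_nose in the frame of photometer between -0.005 and 0.005 m and z of carrier_nose in the frame of photometer between 0.027 and 0.039 m and angle between the x axis of carrier and the x axis of photometer, either way round below 0.1 rad and angle between carrier's own z axis and vertical below 0.1 rad and value of joint shutter above 0.06 m), for 0.2 s.
At the end, for the whole second after the job is handed in: The shutter is open by more than 60 of its 70 mm; the carrier lies at rest in the slot, flat and straight (within 0.1 rad), its nose within 3 mm of the hidden stop, within 5 mm of the slot's middle sideways and between 27 and 39 mm over the worktop (all of step 2 and linear speed of carrier below 0.01 m/s); the robot touches nothing.
It fails at once if the carrier is rammed against the stop (more than 80 N) (contact force between carrier and end_stop above 80 N).
It fails at once if the jar is moved more than 30 mm (distance of jar from where it was at the start of the episode above 0.03 m).
It fails at once if the dish is moved more than 30 mm (distance of dish from where it was at the start of the episode above 0.03 m).
It fails at once if the timer is moved more than 30 mm (distance of timer from where it was at the start of the episode above 0.03 m).
It also fails if it takes over 61 s, if anything falls off the work surface, if the arm or the gripper's body presses on something with over 40 N, if the wrist force passes 120 N, or if a joint passes its speed limit or range.

## Robot

A 6-joint arm with a two-finger parallel gripper is mounted at the origin on a cart in front of the work surface, level with it; the furniture and walls round the work are solid. World frame = base frame: x ahead of the robot, y to its left, z up, the work surface at z = 0. Lengths are in m, angles in rad, forces in N, time in s.
With the tool pointing down it reaches from about 0.25 to 0.85 m from the base axis. Payload 12.5 kg.
Tool frame: the origin (TCP) lies at the very end of the fingers, on their centre line; the grasp point (between the pads) lies 19 mm behind it; z points along the fingers, y is the line along which they close (so a half turn about z gives the same grasp; the last joint's range is limited). The gripper opens to 93 mm and grips with 3 to 60 N. Pads are 15 mm wide; open, the fingers measure 128 mm over their backs; the gripper's body (75 mm by 188 mm) begins 65 mm behind the grasp point.
Start: joints at [1.047, 0.351, 1.652, -0, 1.139, -0.085], TCP at [0.234, 0.498, 0.219] pointing down, gripper open.
Joint ranges: [-2.75, 2.75], [-0.79, 2.1], [0.01, 2.65], [-1.57, 4.71], [0.07, 3.14], [-2.87, 2.87]. Speed limits (rad/s): [2.22, 2.22, 2.79, 3.14, 3.14, 3.14].

## Interface

Orientations are given as a unit quaternion [w, x, y, z].
In Python, from plant import sense, grab_frame, calibration, job_done gives the robot as it stands.
- The arm moves only by the shell command python3 -m crank 'ROWS'. ROWS is JSON, a list of rows, each an object of numbers: "tx", "ty", "tz": the shift along the tool's x, y, z in m; "yaw": the turn about the tool's z in rad; "grip": the gripper's target within -1 to 1 (fully open at 1, half-way at 0, shut at -1). In form: [{"tx": .., "ty": .., "tz": .., "yaw": .., "grip": ..}, ...]. A call has exactly 10 rows; each row shifts and turns the commanded pose from where the row before left it, along the tool's axes as they then stand; what a row does not reach is not made up. A row lasts 1/12 s, in which the tool goes at most 41.7 mm and 7.16 degrees, less where a joint would pass 70% of its speed; a pose out of reach is approached as far as the arm can. A call is refused whole if a number of a shift passes 0.0417 or a number of a turn 0.125, either way. A call with a gripper value outside its range is refused whole. The fingers move at their own pace and stop on an object; the grip force is fixed at half the most. Time passes only in rows, so rows that do not move let the fingers close, or fill a call up. It gives the time, the measured TCP pose, the force, the opening and the grip force at its end, in the units of the state.
- sense(): the state, without advancing time (a new reading comes with each control period).
- grab_frame(name): name is "scene" or "side" or "wrist"; returns (picture, depth): 420x560x3 uint8, red, green, blue; 420x560 float32, m along the optical axis (not along the pixel's ray), 0 where there is no reading.
- calibration(name): a dict with "vfov" (degrees; the focal length in pixels is half the picture's height over the tangent of half this angle, whatever the lens; pixels are square), "cx", "cy" (the principal point, pixels), "k1" (the pictures are not rectified: a ray, as slopes to the right and down, at radius r is drawn at 1 + k1 r^2 times it, then the intrinsics apply), "xyz" and "attitude" of the camera in the world; the wrist camera has in their place "T_tool_cam" (4x4, takes a point from camera to tool coordinates, whose origin is the TCP and whose axes are the flange's). Camera axes: x right, y down, z forward; pixel columns grow to the right and rows downward; lengths in m; the calibration is good to about 2 mm. A picture is of the moment at which its call begins: read the wrist's pose just before it. calibration takes no time and is no camera call.
- job_done(): hands the job in; it is judged then, once.
The state is a dict: "time_s": time; "joint_pos": joint angles; "dq": joint speeds; "tau": joint torques, N m; "ee_pos": TCP position; "orientation": TCP orientation; "wrist_force": force on the tool from outside, world axes, zero at the start; "wrist_torque": the same for the moment, N m; "grip_width": opening from 0.0 (shut) to 1.0 (fully open); "gripper_force": force on a finger pad.
Only numpy, scipy, OpenCV 4.12 (cv2) and the standard library are available. Lean on these libraries where they do the work, as an engineer would, in place of code of your own. Each camera call takes 0.05 s, during which the arm holds its last target. There are 200 camera calls.

## Working session

There is one attempt and no reset: what is moved stays moved. The work goes in short steps, Python scripts to look and compute and a shell command to move; the robot and the scene stay as the last step left them, time stands still between calls to the robot, and variables do not carry over. Pictures are saved under pics/ and viewed, at most 10 in all, crops included, and the job is handed in when it is done.

```bash
ls; mkdir -p pics; cat > h.py <<'E'
import numpy as np, cv2
from plant import sense, grab_frame, calibration
from scipy.spatial.transform import Rotation as R
def q2R(q): return R.from_quat([q[1],q[2],q[3],q[0]]).as_matrix()
def cam(name,s=None):
    c=calibration(name)
    if 'T_tool_cam' in c:
        s=s or sense(); T=np.array(c['T_tool_cam']); Rt=q2R(s['orientation'])
        return c,Rt@T[:3,:3],Rt@T[:3,3]+np.array(s['ee_pos'])
    a=np.array(c['attitude']); 
    return c,(a if a.shape==(3,3) else q2R(a)),np.array(c['xyz'])
def rays(c,Rm,uv):
    f=210/np.tan(np.radians(c['vfov'])/2)
    K=np.array([[f,0,c['cx']],[0,f,c['cy']],[0,0,1]])
    uv=np.atleast_2d(np.float64(uv)); d=(uv-[c['cx'],c['cy']])/f; p=d.copy()
    for _ in range(30): p=d/(1+c['k1']*(p**2).sum(1,keepdims=True))
    return np.c_[p,np.ones(len(p))]@Rm.T
def onplane(c,Rm,o,uv,z):
    r=rays(c,Rm,uv); return o+r*((z-o[2])/r[:,2:])
def depthpts(c,Rm,o,uv,D):
    uv=np.atleast_2d(uv); r=rays(c,Rm,uv); return o+r*D[uv[:,1].astype(int),uv[:,0].astype(int)][:,None]
def tri(o1,r1,o2,r2):
    r1=r1/np.linalg.norm(r1);r2=r2/np.linalg.norm(r2)
    t=np.linalg.lstsq(np.c_[r1,-r2],o2-o1,rcond=None)[0]
    a=o1+t[0]*r1;b=o2+t[1]*r2
    return (a+b)/2,np.linalg.norm(a-b)
E
python3 - <<'E'
from h import *
for n in ("scene","side","wrist"):
    s=sense(); im,D=grab_frame(n); cv2.imwrite(f"pics/{n}0.png",im[:,:,::-1]); np.savez(f"pics/{n}0.npz",im=im,D=D)
    print(n,calibration(n))
print(sense())
E
```

```text
pics
scene {'vfov': 55.99548931627829, 'cx': 277.15191831449647, 'cy': 212.76677074751103, 'k1': -0.1062181925815774, 'xyz': array([-0.0310874 , -0.59091219,  0.78971765]), 'attitude': array([-0.36154406,  0.83319597, -0.38524979,  0.16325734])}
side {'vfov': 47.38160758672165, 'cx': 282.39298245000685, 'cy': 203.93592359989765, 'k1': -0.08113335908443124, 'xyz': array([-0.08136743,  0.79758556,  0.5312848 ]), 'attitude': array([ 0.17256098, -0.25571088,  0.79111502, -0.52817769])}
wrist {'vfov': 59.64551579528132, 'cx': 283.0369726523041, 'cy': 207.26835581184162, 'k1': 0.010419099104218999, 'T_tool_cam': array([[ 4.32059332e-04, -9.59059571e-01, -2.83204082e-01,
         8.10648277e-02],
       [ 9.99999830e-01,  3.03223066e-04,  4.98757908e-04,
        -4.18826949e-04],
       [-3.92464535e-04, -2.83204249e-01,  9.59059539e-01,
        -1.66283038e-01],
       [ 0.00000000e+00,  0.00000000e+00,  0.00000000e+00,
         1.00000000e+00]])}
{'time_s': 0.15, 'joint_pos': array([ 1.04740734e+00,  3.51098568e-01,  1.65223362e+00,  2.96095412e-07,
        1.13909228e+00, -8.46302228e-02]), 'dq': array([ 0.00057488, -0.00136671, -0.00084885, -0.00053991,  0.00176274,
       -0.00052805]), 'tau': array([ 1.11644953e-03, -4.97457790e+01, -2.85344160e+01,  6.99012028e-02,
        2.45942082e-02, -7.51204061e-05]), 'ee_pos': array([0.23351871, 0.49769625, 0.21824923]), 'orientation': array([-1.24628844e-04,  2.17623961e-01,  9.76032601e-01, -3.96793284e-04]), 'wrist_force': array([-0.56906957,  0.15734053, -0.98556948]), 'wrist_torque': array([-0.01076517,  0.04472484, -0.00505469]), 'gripper_force': 0.0, 'grip_width': 1.0028497735671902}
```

View pics/scene0.png

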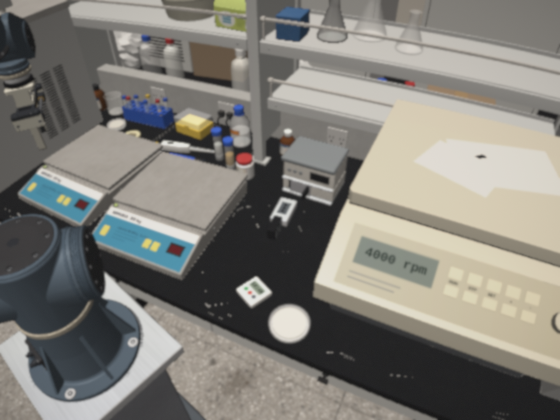

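View pics/side0.png

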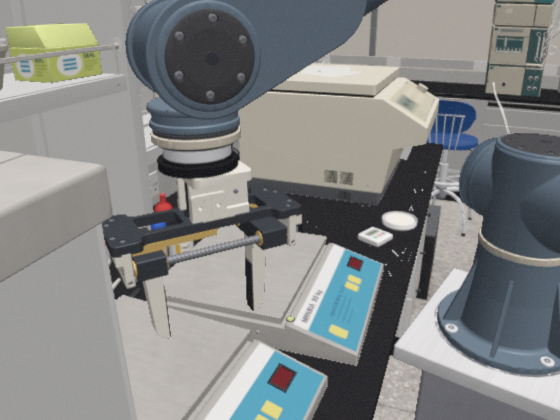

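The scene view shows the photometer at about (315,165), the carrier at (283,212) with its grip near the robot at (272,232), the jar at (244,160), the timer at (254,292) and the dish at (290,323). In the side view the arm hides the photometer. I'll zoom in and take rough positions.

```bash
python3 - <<'E'
from h import *
z=np.load("pics/scene0.npz"); im=z['im'];D=z['D']
cr=cv2.resize(im[120:260,220:400],None,fx=4.4,fy=4.2,interpolation=cv2.INTER_CUBIC)
cv2.imwrite("pics/crop1.png",cr[:,:,::-1])
c,Rm,o=cam("scene")
for n,uv,h in [("carrier",(285,208),.022),("grip",(272,232),.036),("jar",(244,158),.07),("timer",(254,292),.016),("dish",(290,323),.016),("pm base L",(283,190),0),("pm base R",(330,201),0),("centr",(318,283),0),("centr2",(350,170),0),("balance corner",(190,268),0.0)]:
    print(n,onplane(c,Rm,o,uv,h)[0].round(3),depthpts(c,Rm,o,uv,D)[0].round(3))
E
```

```text
carrier [ 0.616 -0.061  0.022] [ 0.613 -0.063  0.024]
grip [ 0.509 -0.104  0.036] [ 0.515 -0.1    0.029]
jar [0.671 0.152 0.07 ] [0.67  0.152 0.07 ]
timer [ 0.347 -0.189  0.016] [ 0.347 -0.189  0.017]
dish [ 0.338 -0.306  0.016] [ 0.336 -0.308  0.019]
pm base L [0.694 0.012 0.   ] [0.692 0.01  0.002]
pm base R [ 0.746 -0.13  -0.   ] [ 0.733 -0.137  0.013]
centr [ 0.477 -0.282  0.   ] [ 0.317 -0.38   0.249]
centr2 [ 0.916 -0.092  0.   ] [ 0.911 -0.094  0.004]
balance corner [ 0.303 -0.005  0.   ] [ 0.302 -0.006  0.002]
```

View pics/crop1.png

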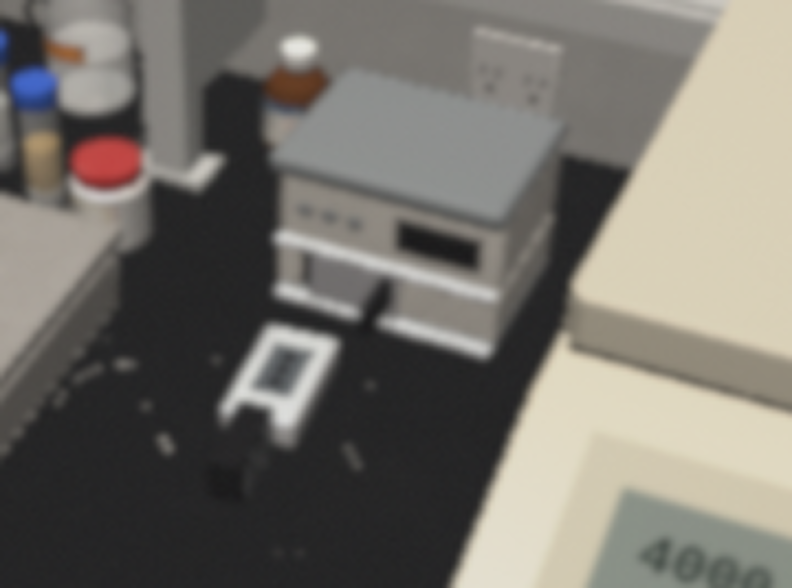

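The photometer is turned about +19° at roughly (0.71,-0.04). The carrier lies at about (0.58,-0.07) with a similar heading. I'll bring the wrist camera over it.

```bash
python3 -m crank '[{"tx":-0.022,"ty":-0.0216,"tz":-0.008,"yaw":0,"grip":1},{"tx":-0.022,"ty":-0.0216,"tz":-0.008,"yaw":0,"grip":1},{"tx":-0.022,"ty":-0.0216,"tz":-0.008,"yaw":0,"grip":1},{"tx":-0.022,"ty":-0.0216,"tz":-0.008,"yaw":0,"grip":1},{"tx":-0.022,"ty":-0.0216,"tz":-0.008,"yaw":0,"grip":1},{"tx":-0.022,"ty":-0.0216,"tz":-0.008,"yaw":0,"grip":1},{"tx":-0.022,"ty":-0.0216,"tz":-0.008,"yaw":0,"grip":1},{"tx":-0.022,"ty":-0.0216,"tz":-0.008,"yaw":0,"grip":1},{"tx":-0.022,"ty":-0.0216,"tz":-0.008,"yaw":0,"grip":1},{"tx":-0.022,"ty":-0.0216,"tz":-0.008,"yaw":0,"grip":1}]'
python3 -m crank '[{"tx":-0.022,"ty":-0.0216,"tz":0,"yaw":0,"grip":1},{"tx":-0.022,"ty":-0.0216,"tz":0,"yaw":0,"grip":1},{"tx":-0.022,"ty":-0.0216,"tz":0,"yaw":0,"grip":1},{"tx":-0.022,"ty":-0.0216,"tz":0,"yaw":0,"grip":1},{"tx":-0.022,"ty":-0.0216,"tz":0,"yaw":0,"grip":1},{"tx":-0.022,"ty":-0.0216,"tz":0,"yaw":0,"grip":1},{"tx":-0.022,"ty":-0.0216,"tz":0,"yaw":0,"grip":1},{"tx":-0.022,"ty":-0.0216,"tz":0,"yaw":0,"grip":1},{"tx":-0.022,"ty":-0.0216,"tz":0,"yaw":0,"grip":1},{"tx":-0.022,"ty":-0.0216,"tz":0,"yaw":0,"grip":1}]'
python3 -m crank '[{"tx":0,"ty":0,"tz":0,"yaw":-0.11,"grip":1},{"tx":0,"ty":0,"tz":0,"yaw":-0.11,"grip":1},{"tx":0,"ty":0,"tz":0,"yaw":-0.11,"grip":1},{"tx":0,"ty":0,"tz":0,"yaw":-0.11,"grip":1},{"tx":0,"ty":0,"tz":0,"yaw":-0.11,"grip":1},{"tx":0,"ty":0,"tz":0,"yaw":-0.11,"grip":1},{"tx":0,"ty":0,"tz":0,"yaw":-0.11,"grip":1},{"tx":0,"ty":0,"tz":0,"yaw":0,"grip":1},{"tx":0,"ty":0,"tz":0,"yaw":0,"grip":1},{"tx":0,"ty":0,"tz":0,"yaw":0,"grip":1}]'
python3 - <<'E'
from h import *
import pickle
s=sense(); im,D=grab_frame("wrist"); pickle.dump((s,im,D),open("pics/w1.pkl","wb")); cv2.imwrite("pics/w1.png",im[:,:,::-1])
E
```

```text
time_s: 0.98
ee_pos: [0.3411, 0.2074, 0.299]
orientation: [0.0, 0.218, 0.976, 0.0]
wrist_force: [0.8, 0.5, 0.6]
grip_width: 1.003
gripper_force: 0.0
time_s: 1.82
ee_pos: [0.4486, -0.0817, 0.2986]
orientation: [-0.0, 0.218, 0.976, 0.0]
wrist_force: [0.4, 0.8, 0.7]
grip_width: 0.999
gripper_force: 0.0
time_s: 2.65
ee_pos: [0.4484, -0.0801, 0.2986]
orientation: [-0.0, -0.163, 0.987, 0.0]
wrist_force: [-0.3, 0.2, 0.2]
grip_width: 1.0
gripper_force: 0.0
```

View pics/w1.png

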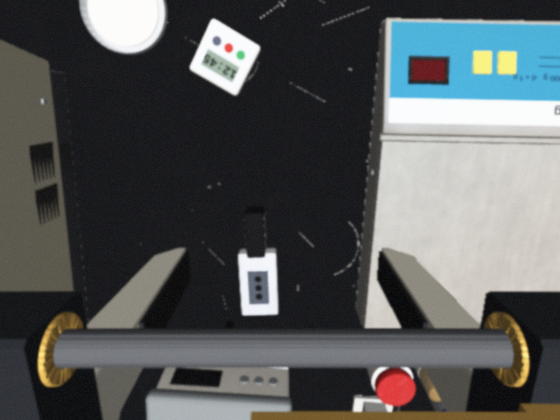

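The wrist view shows the carrier's aluminium bar at (258,282) and its grip at (256,232). The photometer is at the bottom, partly hidden by the gripper. I'll go forward to see its front edge.

```bash
python3 -m crank '[{"tx":-0.0186,"ty":-0.004,"tz":0,"yaw":0,"grip":1},{"tx":-0.0186,"ty":-0.004,"tz":0,"yaw":0,"grip":1},{"tx":-0.0186,"ty":-0.004,"tz":0,"yaw":0,"grip":1},{"tx":-0.0186,"ty":-0.004,"tz":0,"yaw":0,"grip":1},{"tx":-0.0186,"ty":-0.004,"tz":0,"yaw":0,"grip":1},{"tx":-0.0186,"ty":-0.004,"tz":0,"yaw":0,"grip":1},{"tx":-0.0186,"ty":-0.004,"tz":0,"yaw":0,"grip":1},{"tx":-0.0186,"ty":-0.004,"tz":0,"yaw":0,"grip":1},{"tx":-0.0186,"ty":-0.004,"tz":0,"yaw":0,"grip":1},{"tx":0,"ty":0,"tz":0,"yaw":0,"grip":1}]'
python3 - <<'E'
from h import *
import pickle
s=sense(); im,D=grab_frame("wrist"); pickle.dump((s,im,D),open("pics/w2.pkl","wb")); cv2.imwrite("pics/w2.png",im[:,:,::-1])
E
```

```text
time_s: 3.53
ee_pos: [0.6204, -0.0594, 0.2977]
orientation: [-0.0, -0.164, 0.986, 0.0]
wrist_force: [1.7, 0.4, 0.2]
grip_width: 1.002
gripper_force: 0.0
```

View pics/w2.png

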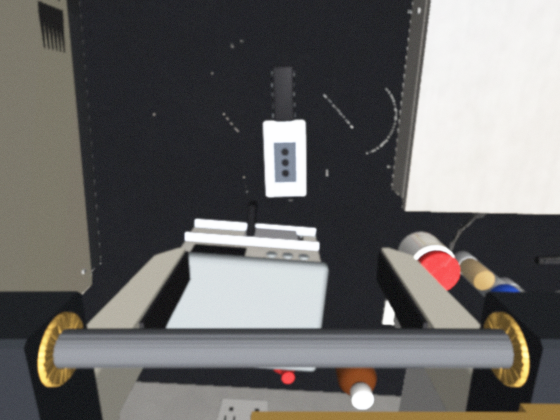

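The picture shows the carrier bar at (285,158), its grip at (284,95), the two rails (upper from (186,238) to (319,246), lower from (196,224) to (315,231)), the fin at (251,218) and the top plate at (255,290). I'll measure these now.

```bash
python3 - <<'E'
from h import *
import pickle
def comps(im,lo=170):
    g=cv2.medianBlur(im.min(2),3)
    return cv2.connectedComponentsWithStats((g>lo).astype(np.uint8))
bar={};rail={}
for k,roi in (("w1",(225,235,290,325)),("w2",(250,110,320,205))):
    s,im,D=pickle.load(open(f"pics/{k}.pkl","rb")); c,Rm,o=cam("wrist",s)
    x0,y0,x1,y1=roi
    m=np.zeros(im.shape[:2],np.uint8); m[y0:y1,x0:x1]=(im.min(2)[y0:y1,x0:x1]>130)
    cs,_=cv2.findContours(m,cv2.RETR_EXTERNAL,cv2.CHAIN_APPROX_NONE); C=max(cs,key=cv2.contourArea)[:,0]
    h=cv2.minAreaRect(C.astype(np.float32)); print(k,"bar rect px",h)
    bar[k]=(np.array(h[0]),c,Rm,o)
    P=onplane(c,Rm,o,C,.022)[:,:2]; r=cv2.minAreaRect((P*1000).astype(np.float32)); print("  world mm",r, cv2.boxPoints(r).round(0).tolist())
    # grip dark: depth based above table
    pts=depthpts(c,Rm,o,np.argwhere(np.ones((420,560)))[:,::-1],D).reshape(420,560,3)
    gm=np.zeros((420,560),bool); gy0,gy1,gx0,gx1=(190,262,235,285) if k=="w1" else (55,122,262,310)
    gm[gy0:gy1,gx0:gx1]=True
    hh=pts[gm]; up=hh[(hh[:,2]>.030)&(hh[:,2]<.045)]
    print("  grip top n",len(up),"mean",up.mean(0).round(4) , "rect",cv2.minAreaRect((up[:,:2]*1000).astype(np.float32)), "z",np.percentile(up[:,2],[5,50,95]).round(4))
    t=pts[120:200,150:240] if k=="w2" else pts[100:200,120:200]; print("  table z med",np.median(t[...,2]).round(4), "bar z",np.median(pts[y0+10:y1-10,x0+20:x1-20,2]).round(4))
    if k=="w2":
        for nm,a,b in (("upper",(150,228),(325,252)),("lower",(150,215),(325,234))):
            mm=np.zeros_like(m); mm[a[1]:b[1],a[0]:b[0]]=im.min(2)[a[1]:b[1],a[0]:b[0]]>170
            n,l,st,_=cv2.connectedComponentsWithStats(mm); i=1+st[1:,4].argmax(); print(nm,st[i])
            q=cv2.minAreaRect(np.argwhere(l==i)[:,::-1].astype(np.float32)); print("  px",cv2.boxPoints(q).round(1).tolist())
            z=np.median(pts[l==i][:,2]); print("  depth z",z.round(4)); zz=.060 if nm=="upper" else .011
            print("  world",onplane(c,Rm,o,cv2.boxPoints(q),zz)[:,:2].round(4).tolist())
        fm=(pts[...,2]>.04)&(pts[...,2]<.06)&(im.max(2)<60); fm[:195]=0; fm[240:]=0; fm[:,:235]=0; fm[:,270:]=0
        f=pts[fm]; print("fin",len(f),f.mean(0), cv2.minAreaRect((f[:,:2]*1000).astype(np.float32)))
        tp=pts[(pts[...,2]>.125)&(pts[...,2]<.145)]; tp=tp[(tp[:,1]<.05)&(tp[:,1]>-.25)]; print("top z",np.median(tp[:,2]),len(tp))
a,b=bar["w1"],bar["w2"]; print("tri bar centre",tri(a[3],rays(a[1],a[2],a[0])[0],b[3],rays(b[1],b[2],b[0])[0]))
E
```

```text
w1 bar rect px ((257.7931823730469, 282.62335205078125), (64.4139175415039, 38.20252227783203), 87.79740142822266)
  world mm ((607.092041015625, -60.04169464111328), (96.12273406982422, 50.47926330566406), 20.40155601501465) [[553.0, -53.0], [571.0, -100.0], [661.0, -67.0], [643.0, -20.0]]
  grip top n 882 mean [ 0.5364 -0.0855  0.036 ] rect ((537.7174072265625, -85.38986206054688), (59.30464172363281, 24.49037742614746), 20.1624755859375) z [0.0333 0.0362 0.0376]
  table z med 0.0004 bar z 0.0228
w2 bar rect px ((284.88671875, 157.98753356933594), (77.15340423583984, 42.78419494628906), 88.15238952636719)
  world mm ((608.9998779296875, -59.56734085083008), (94.08165740966797, 51.39822006225586), 20.004310607910156) [[556.0, -52.0], [574.0, -100.0], [662.0, -68.0], [644.0, -19.0]]
  grip top n 1207 mean [ 0.538  -0.0857  0.036 ] rect ((538.6825561523438, -85.83659362792969), (58.997215270996094, 24.644893646240234), 19.335298538208008) z [0.0339 0.0362 0.0376]
  table z med 0.0004 bar z 0.0225
upper [ 185  232  134   20 1421]
  px [[184.3000030517578, 241.8000030517578], [185.1999969482422, 230.5], [318.6000061035156, 240.5], [317.79998779296875, 251.8000030517578]]
  depth z 0.0603
  world [[0.7346, -0.1421], [0.7205, -0.1447], [0.6816, 0.0075], [0.6955, 0.0116]]
lower [195 219  52  13 500]
  px [[194.3000030517578, 228.0], [195.0, 218.39999389648438], [246.39999389648438, 222.3000030517578], [245.6999969482422, 232.0]]
  depth z 0.0115
  world [[0.7347, -0.1417], [0.7215, -0.1442], [0.7051, -0.0794], [0.7182, -0.0763]]
fin 238 [ 0.68356464 -0.07593968  0.05031473] ((686.0012817382812, -75.54598236083984), (36.9201774597168, 10.041837692260742), 13.970081329345703)
top z 0.1362239233783337 10464
tri bar centre (array([ 0.60823337, -0.06002537,  0.01778697]), np.float64(0.0006714311839812395))
```

Photometer: yaw ≈14.2°, origin ≈(0.702,-0.037), shutter about 8 mm ajar. The tool can't lean, so I'll hold the grip towards its rear with the body clear of the overhang. The carrier's own side will push the fin, and the last few mm go in from behind. First I'll refine the pose and check the space for the gripper's body.

```bash
python3 - <<'E'
from h import *
import pickle
s,im,D=pickle.load(open("pics/w2.pkl","rb")); c,Rm,o=cam("wrist",s)
g=cv2.GaussianBlur(im.min(2).astype(np.float32),(3,3),0)
def edge(cols,r0,r1):   # first rising edge going down, subpixel
    out=[]
    for u in cols:
        d=np.diff(g[r0:r1,u]); i=d.argmax(); out.append((u,r0+i+.5))
    return np.array(out)
for nm,cols,r0,r1,z in (("upper",range(195,310,2),226,246,.060),("lower",list(range(200,240,2))+list(range(265,305,2)),212,232,.011)):
    P=onplane(c,Rm,o,edge(cols,r0,r1),z)[:,:2]
    vx,vy,x,y=cv2.fitLine((P*1000).astype(np.float32),cv2.DIST_HUBER,0,.01,.01)[:,0]
    if vy<0: vx,vy=-vx,-vy
    n=np.array([vy,-vx]); print(nm,"yaw",np.degrees(np.arctan2(-vx,vy)),"offset along .9695,.245 at front line:",n@[x,y], "resid",np.std((P*1000-[x,y])@n))
for nm,rows,a,b,z in (("upper R",240,170,200,.06),("upper L",246,305,330,.06),("lower R",224,180,210,.011),("lower L",230,300,330,.011)):
    d=np.diff(g[rows,a:b]); u=a+.5+(d.argmax() if nm[-1]=="R" else d.argmin()); p=onplane(c,Rm,o,(u,rows),z)[0]
    print(nm,u,p.round(4),"y along",p[:2]@[-.245,.9695])
# obstacles
X=np.array([.9695,.245]);Y=np.array([-.245,.9695]);O=np.array([.7024,-.0373])
allp=[]
for k in ("w1","w2","scene"):
    if k=="scene": z=np.load("pics/scene0.npz");D=z['D'];c,Rm,o=cam("scene")
    else: s,im,D=pickle.load(open(f"pics/{k}.pkl","rb")); c,Rm,o=cam("wrist",s)
    uv=np.argwhere(D>0)[:,::-1]; p=depthpts(c,Rm,o,uv,D)
    if k!="scene": p=p[uv[:,1]<240]
    allp.append(p)
p=np.vstack(allp); p=p[(p[:,2]>.05)&(p[:,2]<.4)]
px=(p[:,:2]-O)@X;py=(p[:,:2]-O)@Y
for a in (-.22,-.18,-.14,-.10,-.06,-.03):
    m=(px>a-.02)&(px<a+.02)
    for lo in (.05,.085,.105): 
        q=m&(p[:,2]>lo); r=py[q&(py<-.12)];l=py[q&(py>.03)]
        print(a,lo,"right",(r.max() if len(r) else None),"left",(l.min() if len(l) else None))
E
```

```text
upper yaw 15.177935 offset along .9695,.245 at front line: 659.3889 resid 6.028367550326015
lower yaw 14.200492 offset along .9695,.245 at front line: 663.65564 resid 0.3951596817042821
upper R 184.5 [ 0.7323 -0.1425  0.06  ] y along -0.31755892613416353
upper L 319.5 [0.6878 0.0109 0.06  ] y along -0.15792559861992161
lower R 193.5 [ 0.7296 -0.1441  0.011 ] y along -0.3184628573634179
lower L 315.5 [0.6858 0.0096 0.011 ] y along -0.1587412081780326
-0.22 0.05 right -0.22224385250074943 left 0.12472972147714355
-0.22 0.085 right -0.22270222801688816 left 0.8622473426208588
-0.22 0.105 right -0.22276577450629562 left 0.8674320216435789
-0.18 0.05 right -0.2228573732960863 left 0.12756948135995844
-0.18 0.085 right -0.2228573732960863 left 0.8657659461728264
-0.18 0.105 right -0.22325539356442228 left 0.8657659461728264
-0.14 0.05 right -0.22361404103605476 left 0.1279926384340105
-0.14 0.085 right -0.22361404103605476 left 0.8617084040226043
-0.14 0.105 right -0.22361404103605476 left 0.8617084040226043
-0.1 0.05 right -0.22335120326053068 left 0.13205094294182532
-0.1 0.085 right -0.22335120326053068 left 0.8642771279702199
-0.1 0.105 right -0.22335120326053068 left 0.865466207591709
-0.06 0.05 right -0.2227463533600736 left 0.13371010656143129
-0.06 0.085 right -0.2227463533600736 left 0.6286277829531683
-0.06 0.105 right -0.2227463533600736 left 0.8657714734076951
-0.03 0.05 right -0.22227048377307204 left 0.030646467022080515
-0.03 0.085 right -0.22227048377307204 left 0.030646467022080515
-0.03 0.105 right -0.22227048377307204 left 0.030646467022080515
```

```bash
python3 -m crank '[{"tx":0.0113,"ty":0.0002,"tz":0.02,"yaw":-0.016,"grip":1},{"tx":0.0113,"ty":0.0002,"tz":0.02,"yaw":0,"grip":1},{"tx":0.0113,"ty":0.0002,"tz":0.02,"yaw":0,"grip":1},{"tx":0.0113,"ty":0.0002,"tz":0.02,"yaw":0,"grip":1},{"tx":0.0113,"ty":0.0002,"tz":0.02,"yaw":0,"grip":1},{"tx":0.0113,"ty":0.0002,"tz":0.02,"yaw":0,"grip":1},{"tx":0.0113,"ty":0.0002,"tz":0.02,"yaw":0,"grip":1},{"tx":0.0113,"ty":0.0002,"tz":0.02,"yaw":0,"grip":1},{"tx":0,"ty":0,"tz":0.02,"yaw":0,"grip":1},{"tx":0,"ty":0,"tz":0,"yaw":0,"grip":1}]'
cat >> h.py <<'E'
X=np.array([.9694,.2453]);Y=np.array([-.2453,.9694]);O=np.array([.7032,-.0371])
def goto(world,s=None):
    s=s or sense(); Rt=q2R(s['orientation']); return Rt.T@(np.array(world)-s['ee_pos'])
def pm(p): p=np.array(p); return np.array([(p[:2]-O)@X,(p[:2]-O)@Y,p[2]])
def heading():  # of -tool x, deg
    Rt=q2R(sense()['orientation']); return np.degrees(np.arctan2(-Rt[1,0],-Rt[0,0])), np.degrees(np.arccos(-Rt[2,2]))
E
python3 -c "
from h import *
print(goto([.534,-.087,.006]),heading(),sense()['ee_pos'])"
```

```text
time_s: 4.42
ee_pos: [0.53, -0.0886, 0.1158]
orientation: [-0.002, -0.172, 0.985, 0.001]
wrist_force: [-0.7, -0.1, -0.5]
grip_width: 0.999
gripper_force: 0.0
[-0.00479263 -0.00020846  0.10982799] (np.float64(19.787795507175776), np.float64(0.307751111890016)) [ 0.52999182 -0.08857065  0.11584839]
```

```bash
python3 -m crank '[{"tx":-0.004,"ty":0,"tz":0.018,"yaw":0,"grip":1},{"tx":0,"ty":0,"tz":0.018,"yaw":0,"grip":1},{"tx":0,"ty":0,"tz":0.018,"yaw":0,"grip":1},{"tx":0,"ty":0,"tz":0.018,"yaw":0,"grip":1},{"tx":0,"ty":0,"tz":0.014,"yaw":0,"grip":1},{"tx":0,"ty":0,"tz":0.01,"yaw":0,"grip":1},{"tx":0,"ty":0,"tz":0.007,"yaw":0,"grip":1},{"tx":0,"ty":0,"tz":0.006,"yaw":0,"grip":1},{"tx":0,"ty":0,"tz":0,"yaw":0,"grip":1},{"tx":0,"ty":0,"tz":0,"yaw":0,"grip":1}]'
python3 -c "
from h import *
print(goto([.534,-.087,.006]),heading(),sense()['ee_pos'])"
```

```text
time_s: 5.25
ee_pos: [0.5368, -0.0875, 0.0101]
orientation: [0.0, -0.173, 0.985, -0.0]
wrist_force: [-0.6, 0.8, 1.1]
grip_width: 1.003
gripper_force: 0.0
[0.00248369 0.00145485 0.00406975] (np.float64(19.883008996752903), np.float64(0.02402975407504458)) [ 0.53682878 -0.08752299  0.01007095]
```

```bash
python3 -m crank '[{"tx":0.0025,"ty":0.0013,"tz":0.004,"yaw":0,"grip":1},{"tx":0,"ty":0,"tz":0,"yaw":0,"grip":-1},{"tx":0,"ty":0,"tz":0,"yaw":0,"grip":-1},{"tx":0,"ty":0,"tz":0,"yaw":0,"grip":-1},{"tx":0,"ty":0,"tz":0,"yaw":0,"grip":-1},{"tx":0,"ty":0,"tz":0,"yaw":0,"grip":-1},{"tx":0,"ty":0,"tz":0,"yaw":0,"grip":-1},{"tx":0,"ty":0,"tz":0,"yaw":0,"grip":-1},{"tx":0,"ty":0,"tz":0,"yaw":0,"grip":-1},{"tx":0,"ty":0,"tz":0,"yaw":0,"grip":-1}]'
python3 -m crank '[{"tx":0,"ty":0,"tz":-0.004,"yaw":0,"grip":-1},{"tx":0,"ty":0,"tz":-0.004,"yaw":0,"grip":-1},{"tx":0,"ty":0,"tz":-0.004,"yaw":0,"grip":-1},{"tx":0,"ty":0,"tz":-0.004,"yaw":0,"grip":-1},{"tx":0,"ty":0,"tz":-0.004,"yaw":0,"grip":-1},{"tx":0,"ty":0,"tz":-0.004,"yaw":0,"grip":-1},{"tx":0,"ty":0,"tz":-0.004,"yaw":0,"grip":-1},{"tx":0,"ty":0,"tz":0,"yaw":0,"grip":-1},{"tx":0,"ty":0,"tz":0,"yaw":0,"grip":-1},{"tx":0,"ty":0,"tz":0,"yaw":0,"grip":-1}]'
python3 - <<'E'
from h import *
import pickle
s=sense(); im,D=grab_frame("wrist"); pickle.dump((s,im,D),open("pics/w3.pkl","wb"));cv2.imwrite("pics/w3.png",im[:,:,::-1])
print(s['ee_pos'],pm(s['ee_pos']),heading())
E
```

```text
time_s: 6.08
ee_pos: [0.5338, -0.0871, 0.0056]
orientation: [-0.0, -0.173, 0.985, 0.0]
wrist_force: [-0.0, 0.7, 0.0]
grip_width: 0.405
gripper_force: 0.0
time_s: 6.92
ee_pos: [0.5337, -0.0871, 0.0335]
orientation: [-0.0, -0.173, 0.985, 0.0]
wrist_force: [-0.3, 0.3, -1.2]
grip_width: 0.256
gripper_force: 30.0
[ 0.53368266 -0.08705664  0.03352684] [-0.17658447 -0.00684536  0.03352684] (np.float64(19.895915632857292), np.float64(0.018553792245100124))
```

View pics/w3.png

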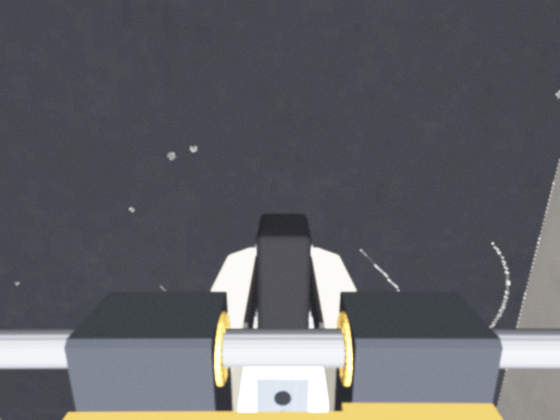

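The picture shows the carrier held straight, with its grip at (284,270) and the bar below at (283,395). The fingers closed while lifting, so I'll measure its actual height and tilt.

```bash
cat > meas.py <<'E'
from h import *
import pickle,sys
s=sense(); im,D=grab_frame("wrist"); c,Rm,o=cam("wrist",s); k=int(s['time_s']*100); pickle.dump((s,im,D),open(f"pics/m{k}.pkl","wb"))
Rt=q2R(s['orientation'])
def patch(u0,u1,v0,v1):
    uv=np.argwhere(np.ones((v1-v0,u1-u0)))[:,::-1]+[u0,v0]; p=depthpts(c,Rm,o,uv,D); return p[(D[uv[:,1],uv[:,0]]>0)]
g=patch(268,300,240,300); g=g[np.abs(g[:,2]-np.median(g[:,2]))<.004]
t=(g-np.array(s['ee_pos']))@Rt; f=np.polyfit(-t[:,0],-t[:,2],1); print("grip top: z med",np.median(g[:,2]).round(4),"slope",f[0].round(4),"top above TCP at grasp",f[1].round(4))
b=patch(262,305,385,412); t2=(b-np.array(s['ee_pos']))@Rt; print("bar top z",np.percentile(b[:,2],[10,50,90]).round(4),"fwd",np.median(-t2[:,0]).round(4))
# rear end of grip
for u in (275,283,291):
    col=patch(u,u+1,190,300); tt=(col-np.array(s['ee_pos']))@Rt; hi=col[:,2]>np.median(g[:,2])-.006; print("rear x rel TCP",(-tt[hi,0]).min().round(4))
row=patch(230,340,262,263); tt=(row-np.array(s['ee_pos']))@Rt; hi=row[:,2]>np.median(g[:,2])-.005; print("grip lateral",tt[hi,1].min().round(4),tt[hi,1].max().round(4))
print("tcp",np.array(s['ee_pos']).round(4),"pm",pm(s['ee_pos']).round(4),"hd",heading(),"F",np.array(s['wrist_force']).round(1))
E
python3 meas.py
```

```text
grip top: z med 0.0558 slope 0.0006 top above TCP at grasp 0.0224
bar top z [0.0415 0.0423 0.0431] fwd 0.0701
rear x rel TCP -0.0254
rear x rel TCP -0.0254
rear x rel TCP -0.0254
grip lateral -0.01 0.0199
tcp [ 0.5337 -0.087   0.0335] pm [-0.1766 -0.0068  0.0335] hd (np.float64(19.89335647620685), np.float64(0.025307535916871706)) F [-0.7  0.5 -1.4]
```

No droop, but it is held too high (TCP 13 mm above the underside). I'll set it down and regrip lower.

```bash
python3 -m crank '[{"tx":0,"ty":0,"tz":0.006,"yaw":0,"grip":-1},{"tx":0,"ty":0,"tz":0.006,"yaw":0,"grip":-1},{"tx":0,"ty":0,"tz":0.005,"yaw":0,"grip":-1},{"tx":0,"ty":0,"tz":0.002,"yaw":0,"grip":-1},{"tx":0,"ty":0,"tz":0,"yaw":0,"grip":-1},{"tx":0,"ty":0,"tz":0,"yaw":0,"grip":-0.1},{"tx":0,"ty":0,"tz":0,"yaw":0,"grip":-0.1},{"tx":0,"ty":0,"tz":0.003,"yaw":0,"grip":-0.1},{"tx":0,"ty":0,"tz":0.003,"yaw":0,"grip":-0.1},{"tx":0,"ty":0,"tz":0.003,"yaw":0,"grip":-0.1}]'
python3 -m crank '[{"tx":0,"ty":0,"tz":0,"yaw":0,"grip":-1},{"tx":0,"ty":0,"tz":0,"yaw":0,"grip":-1},{"tx":0,"ty":0,"tz":0,"yaw":0,"grip":-1},{"tx":0,"ty":0,"tz":0,"yaw":0,"grip":-1},{"tx":0,"ty":0,"tz":0,"yaw":0,"grip":-1},{"tx":0,"ty":0,"tz":0,"yaw":0,"grip":-1},{"tx":0,"ty":0,"tz":0,"yaw":0,"grip":-1},{"tx":0,"ty":0,"tz":0,"yaw":0,"grip":-1},{"tx":0,"ty":0,"tz":0,"yaw":0,"grip":-1},{"tx":0,"ty":0,"tz":0,"yaw":0,"grip":-1}]'
python3 meas.py
```

```text
time_s: 7.85
ee_pos: [0.5338, -0.0871, 0.0053]
orientation: [0.0, -0.173, 0.985, -0.0]
wrist_force: [0.2, -0.5, -0.4]
grip_width: 0.448
gripper_force: 0.0
time_s: 8.68
ee_pos: [0.5338, -0.0871, 0.0056]
orientation: [0.0, -0.173, 0.985, 0.0]
wrist_force: [1.4, 0.1, 0.1]
grip_width: 0.258
gripper_force: 30.0
grip top: z med 0.0362 slope 0.042 top above TCP at grasp 0.031
bar top z [0.0219 0.0226 0.0235] fwd 0.0623
rear x rel TCP -0.0259
rear x rel TCP -0.0259
rear x rel TCP -0.0258
grip lateral -0.0102 0.0132
tcp [ 0.5338 -0.0871  0.0056] pm [-0.1765 -0.0069  0.0056] hd (np.float64(19.89278425891007), np.float64(0.0036273815020259003)) F [1.4 0.1 0.1]
```

```bash
python3 -m crank '[{"tx":0,"ty":0,"tz":-0.005,"yaw":0,"grip":-1},{"tx":0,"ty":0,"tz":-0.005,"yaw":0,"grip":-1},{"tx":0,"ty":0,"tz":-0.005,"yaw":0.02,"grip":-1},{"tx":0,"ty":0,"tz":-0.005,"yaw":0.02,"grip":-1},{"tx":0,"ty":0,"tz":-0.005,"yaw":0.02,"grip":-1},{"tx":0,"ty":0,"tz":-0.005,"yaw":0.02,"grip":-1},{"tx":0,"ty":0.004,"tz":0,"yaw":0.02,"grip":-1},{"tx":0,"ty":0.004,"tz":0,"yaw":0,"grip":-1},{"tx":0,"ty":0.003,"tz":0,"yaw":0,"grip":-1},{"tx":0,"ty":0,"tz":0,"yaw":0,"grip":-1}]'
python3 meas.py; python3 -c "
from h import *
p=O+X*-.144+Y*.004
print(goto([p[0],p[1],.0356]))"
```

```text
time_s: 9.57
ee_pos: [0.5307, -0.0759, 0.0356]
orientation: [-0.0, -0.124, 0.992, 0.0]
wrist_force: [-0.1, -0.0, -0.9]
grip_width: 0.257
gripper_force: 30.0
grip top: z med 0.0662 slope 0.0413 top above TCP at grasp 0.031
bar top z [0.0518 0.0526 0.0534] fwd 0.0621
rear x rel TCP -0.026
rear x rel TCP -0.0262
rear x rel TCP -0.0259
grip lateral -0.0103 0.0137
tcp [ 0.5307 -0.0759  0.0356] pm [-0.1767  0.0047  0.0356] hd (np.float64(14.204554377180308), np.float64(0.01779728845718551)) F [-0.1 -0.  -0.9]
[-3.26417014e-02 -4.59184931e-04  7.86202957e-06]
```

```bash
python3 -m crank '[{"tx":-0.008,"ty":0,"tz":0,"yaw":0,"grip":-1},{"tx":-0.008,"ty":0,"tz":0,"yaw":0,"grip":-1},{"tx":-0.008,"ty":0,"tz":0,"yaw":0,"grip":-1},{"tx":-0.008,"ty":0,"tz":0,"yaw":0,"grip":-1},{"tx":0,"ty":-0.003,"tz":0,"yaw":0,"grip":-1},{"tx":0,"ty":-0.004,"tz":0,"yaw":0,"grip":-1},{"tx":0,"ty":-0.004,"tz":0,"yaw":0,"grip":-1},{"tx":0,"ty":-0.004,"tz":0,"yaw":0,"grip":-1},{"tx":0,"ty":-0.004,"tz":0,"yaw":0,"grip":-1},{"tx":0,"ty":-0.004,"tz":0,"yaw":0,"grip":-1}]'
python3 -m crank '[{"tx":0,"ty":-0.005,"tz":0,"yaw":0,"grip":-1},{"tx":0,"ty":-0.005,"tz":0,"yaw":0,"grip":-1},{"tx":0,"ty":-0.005,"tz":0,"yaw":0,"grip":-1},{"tx":0,"ty":-0.005,"tz":0,"yaw":0,"grip":-1},{"tx":0,"ty":-0.005,"tz":0,"yaw":0,"grip":-1},{"tx":0,"ty":-0.005,"tz":0,"yaw":0,"grip":-1},{"tx":0,"ty":-0.005,"tz":0,"yaw":0,"grip":-1},{"tx":0,"ty":-0.005,"tz":0,"yaw":0,"grip":-1},{"tx":0,"ty":-0.002,"tz":0,"yaw":0,"grip":-1},{"tx":0,"ty":0,"tz":0,"yaw":0,"grip":-1}]'
python3 meas.py
```

```text
time_s: 10.45
ee_pos: [0.5675, -0.0913, 0.0356]
orientation: [-0.0, -0.123, 0.992, 0.0]
wrist_force: [-0.5, 1.7, -2.0]
grip_width: 0.254
gripper_force: 30.0
time_s: 11.28
ee_pos: [0.5782, -0.1322, 0.0357]
orientation: [0.0, -0.123, 0.992, -0.0]
wrist_force: [0.8, 0.4, -0.2]
grip_width: 0.253
gripper_force: 30.0
grip top: z med 0.0662 slope 0.039 top above TCP at grasp 0.031
bar top z [0.0519 0.0527 0.0535] fwd 0.0623
rear x rel TCP -0.0259
rear x rel TCP -0.0258
rear x rel TCP -0.0255
grip lateral -0.0104 0.013
tcp [ 0.5782 -0.1322  0.0357] pm [-0.1445 -0.0615  0.0357] hd (np.float64(14.129480043074294), np.float64(0.03880803618015232)) F [ 0.8  0.4 -0.2]
```

Now at -61.5 mm. I'll push the last few mm in small steps until it resists.

```bash
python3 -m crank '[{"tx":0,"ty":-0.001,"tz":0,"yaw":0,"grip":-1},{"tx":0,"ty":-0.001,"tz":0,"yaw":0,"grip":-1},{"tx":0,"ty":-0.001,"tz":0,"yaw":0,"grip":-1},{"tx":0,"ty":-0.0005,"tz":0,"yaw":0,"grip":-1},{"tx":0,"ty":0,"tz":0,"yaw":0,"grip":-1},{"tx":0,"ty":0,"tz":0,"yaw":0,"grip":-1},{"tx":0,"ty":0,"tz":0,"yaw":0,"grip":-1},{"tx":0,"ty":0,"tz":0,"yaw":0,"grip":-1},{"tx":0,"ty":0,"tz":0,"yaw":0,"grip":-1},{"tx":0,"ty":0,"tz":0,"yaw":0,"grip":-1}]'
python3 - <<'E'
from h import *
print(pm(sense()['ee_pos']),sense()['wrist_force'],sense()['wrist_torque'])
im,D=grab_frame("scene"); im2,_=grab_frame("side")
a=cv2.resize(im[130:270,230:370],(560,560),interpolation=cv2.INTER_CUBIC); cv2.imwrite("pics/s2.png",a[:,:,::-1])
E
```

```text
time_s: 12.17
ee_pos: [0.5788, -0.135, 0.0356]
orientation: [0.0, -0.123, 0.992, 0.0]
wrist_force: [0.3, 0.2, -0.9]
grip_width: 0.257
gripper_force: 30.0
[-0.14460151 -0.06437713  0.03563242] [ 0.27823398  0.22549417 -0.87600758] [ 0.1991824  -0.0064493   0.09694971]
```

View pics/s2.png

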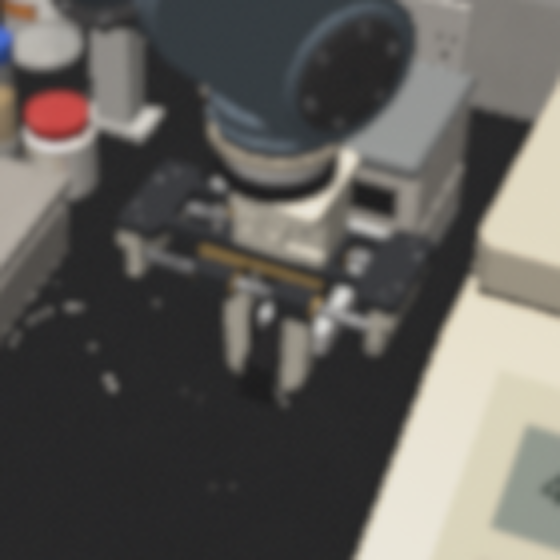

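The arm hides the shutter in this view, so I'll nudge further to feel its end.

```bash
python3 -m crank '[{"tx":0,"ty":-0.0005,"tz":0,"yaw":0,"grip":-1},{"tx":0,"ty":-0.0005,"tz":0,"yaw":0,"grip":-1},{"tx":0,"ty":-0.0005,"tz":0,"yaw":0,"grip":-1},{"tx":0,"ty":0,"tz":0,"yaw":0,"grip":-1},{"tx":0,"ty":0,"tz":0,"yaw":0,"grip":-1},{"tx":0,"ty":0,"tz":0,"yaw":0,"grip":-1},{"tx":0,"ty":0,"tz":0,"yaw":0,"grip":-1},{"tx":0,"ty":0,"tz":0,"yaw":0,"grip":-1},{"tx":0,"ty":0,"tz":0,"yaw":0,"grip":-1},{"tx":0,"ty":0,"tz":0,"yaw":0,"grip":-1}]'
python3 - <<'E'
from h import *
s=sense();p=s['ee_pos'];print(pm(p),s['wrist_force'],s['wrist_torque'],heading())
E
```

```text
time_s: 13.1
ee_pos: [0.5792, -0.1365, 0.0357]
orientation: [0.0, -0.123, 0.992, -0.0]
wrist_force: [-0.1, 1.5, -1.0]
grip_width: 0.254
gripper_force: 30.0
[-0.14460446 -0.06589439  0.03565047] [-0.11242816  1.48033828 -0.99320554] [0.24088785 0.02924225 0.08253616] (np.float64(14.164578602624198), np.float64(0.0008004094921024709))
```

```bash
python3 -m crank '[{"tx":0.001,"ty":0.004,"tz":0,"yaw":0,"grip":-1},{"tx":0.001,"ty":0.007,"tz":0,"yaw":0,"grip":-1},{"tx":0,"ty":0.009,"tz":0,"yaw":0,"grip":-1},{"tx":0,"ty":0.009,"tz":0,"yaw":0,"grip":-1},{"tx":0,"ty":0.009,"tz":0.002,"yaw":0,"grip":-1},{"tx":0,"ty":0.009,"tz":0.002,"yaw":0,"grip":-1},{"tx":0,"ty":0.009,"tz":0.002,"yaw":0,"grip":-1},{"tx":0,"ty":0.007,"tz":0.002,"yaw":0,"grip":-1},{"tx":0,"ty":0.003,"tz":0,"yaw":0,"grip":-1},{"tx":0,"ty":0,"tz":0,"yaw":0,"grip":-1}]'
python3 meas.py;python3 -c "
from h import *
p=O+X*-.12
print(goto([p[0],p[1],.0273]))
im,D=grab_frame('scene'); c,Rm,o=cam('scene')
a=cv2.resize(im[130:270,230:370],(560,560),interpolation=cv2.INTER_CUBIC); cv2.imwrite('pics/s3.png',a[:,:,::-1])"
```

```text
time_s: 13.93
ee_pos: [0.5608, -0.0722, 0.0275]
orientation: [-0.0, -0.124, 0.992, 0.0]
wrist_force: [0.3, -0.4, -1.1]
grip_width: 0.254
gripper_force: 30.0
grip top: z med 0.058 slope 0.0418 top above TCP at grasp 0.031
bar top z [0.0436 0.0444 0.0453] fwd 0.0623
rear x rel TCP -0.0259
rear x rel TCP -0.0259
rear x rel TCP -0.0257
grip lateral -0.0104 0.0137
tcp [ 0.5608 -0.0722  0.0275] pm [-0.1466  0.0009  0.0275] hd (np.float64(14.196217453468076), np.float64(0.0033273401451644037)) F [ 0.3 -0.4 -1.1]
[-0.02647408 -0.000337    0.00033336]
```

View pics/s3.png

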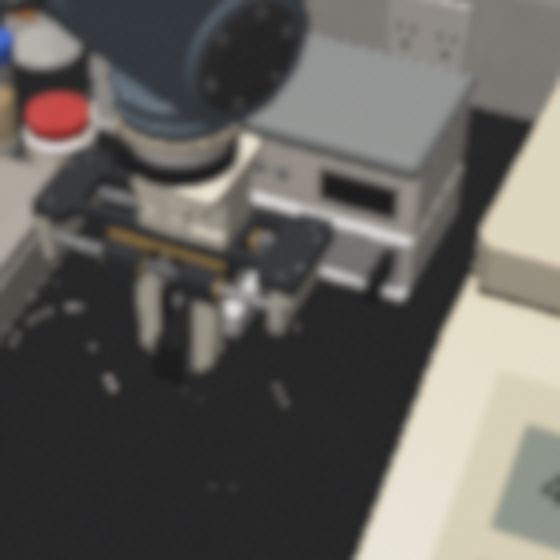

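The shutter is fully right, with the fin at (375,272) near the right end of the rail. Now I'll insert in small steps, watching the force.

```bash
python3 -m crank '[{"tx":-0.004,"ty":-0.0008,"tz":0.001,"yaw":0,"grip":-1},{"tx":-0.004,"ty":0,"tz":0,"yaw":0,"grip":-1},{"tx":-0.004,"ty":0,"tz":0,"yaw":0,"grip":-1},{"tx":-0.004,"ty":0,"tz":0,"yaw":0,"grip":-1},{"tx":-0.004,"ty":0,"tz":0,"yaw":0,"grip":-1},{"tx":-0.003,"ty":0,"tz":0,"yaw":0,"grip":-1},{"tx":-0.003,"ty":0,"tz":0,"yaw":0,"grip":-1},{"tx":-0.002,"ty":0,"tz":0,"yaw":0,"grip":-1},{"tx":-0.002,"ty":0,"tz":0,"yaw":0,"grip":-1},{"tx":0,"ty":0,"tz":0,"yaw":0,"grip":-1}]'
python3 meas.py
```

```text
time_s: 14.87
ee_pos: [0.5907, -0.0663, 0.0266]
orientation: [0.0, -0.123, 0.992, -0.0]
wrist_force: [-0.0, 1.1, -1.3]
grip_width: 0.256
gripper_force: 30.0
grip top: z med 0.0571 slope 0.0415 top above TCP at grasp 0.031
bar top z [0.0429 0.0436 0.0445] fwd 0.0622
rear x rel TCP -0.0257
rear x rel TCP -0.0258
rear x rel TCP -0.026
grip lateral -0.011 0.0131
tcp [ 0.5907 -0.0663  0.0266] pm [-0.1163 -0.0008  0.0266] hd (np.float64(14.169759285565613), np.float64(0.0024058782364252906)) F [-0.   1.1 -1.3]
```

```bash
python3 -m crank '[{"tx":-0.003,"ty":0.0005,"tz":0,"yaw":0,"grip":-1},{"tx":-0.003,"ty":0,"tz":0,"yaw":0,"grip":-1},{"tx":-0.003,"ty":0,"tz":0,"yaw":0,"grip":-1},{"tx":-0.003,"ty":0,"tz":0,"yaw":0,"grip":-1},{"tx":-0.003,"ty":0,"tz":0,"yaw":0,"grip":-1},{"tx":-0.003,"ty":0,"tz":0,"yaw":0,"grip":-1},{"tx":-0.003,"ty":0,"tz":0,"yaw":0,"grip":-1},{"tx":-0.002,"ty":0,"tz":0,"yaw":0,"grip":-1},{"tx":0,"ty":0,"tz":0,"yaw":0,"grip":-1},{"tx":0,"ty":0,"tz":0,"yaw":0,"grip":-1}]'
python3 -c "
from h import *
s=sense();print(pm(s['ee_pos']),s['wrist_force'],s['wrist_torque'],heading())"
```

```text
time_s: 15.75
ee_pos: [0.6126, -0.0603, 0.0266]
orientation: [-0.0, -0.123, 0.992, 0.0]
wrist_force: [-0.2, -0.4, -1.5]
grip_width: 0.257
gripper_force: 30.0
[-0.09355629 -0.00021226  0.02657522] [-0.15531456 -0.36922665 -1.546232  ] [ 0.04210243  0.08551222 -0.01334083] (np.float64(14.169596693693057), np.float64(0.007428379085181993))
```

```bash
python3 -m crank '[{"tx":-0.003,"ty":0,"tz":0,"yaw":0,"grip":-1},{"tx":-0.003,"ty":0,"tz":0,"yaw":0,"grip":-1},{"tx":-0.003,"ty":0,"tz":0,"yaw":0,"grip":-1},{"tx":-0.003,"ty":0,"tz":0,"yaw":0,"grip":-1},{"tx":-0.003,"ty":0,"tz":0,"yaw":0,"grip":-1},{"tx":-0.003,"ty":0,"tz":0,"yaw":0,"grip":-1},{"tx":-0.003,"ty":0,"tz":0,"yaw":0,"grip":-1},{"tx":-0.003,"ty":0,"tz":0,"yaw":0,"grip":-1},{"tx":-0.003,"ty":0,"tz":0,"yaw":0,"grip":-1},{"tx":0,"ty":0,"tz":0,"yaw":0,"grip":-1}]'
python3 -c "
from h import *
s=sense();print(pm(s['ee_pos']),s['wrist_force'],s['wrist_torque'],heading())"
python3 -m crank '[{"tx":-0.001,"ty":0,"tz":0,"yaw":0,"grip":-1},{"tx":-0.001,"ty":0,"tz":0,"yaw":0,"grip":-1},{"tx":-0.001,"ty":0,"tz":0,"yaw":0,"grip":-1},{"tx":-0.001,"ty":0,"tz":0,"yaw":0,"grip":-1},{"tx":0,"ty":0,"tz":0,"yaw":0,"grip":-1},{"tx":0,"ty":0,"tz":0,"yaw":0,"grip":-1},{"tx":0,"ty":0,"tz":0,"yaw":0,"grip":-1},{"tx":0,"ty":0,"tz":0,"yaw":0,"grip":-1},{"tx":0,"ty":0,"tz":0,"yaw":0,"grip":-1},{"tx":0,"ty":0,"tz":0,"yaw":0,"grip":-1}]'
python3 -c "
from h import *
s=sense();print(pm(s['ee_pos']),s['wrist_force'],s['wrist_torque'],heading())"
```

```text
time_s: 16.58
ee_pos: [0.6393, -0.0535, 0.0267]
orientation: [0.0, -0.123, 0.992, -0.0]
wrist_force: [0.9, -0.4, -0.6]
grip_width: 0.256
gripper_force: 30.0
[-0.06600877 -0.00023795  0.02665501] [ 0.86152733 -0.36612837 -0.56818024] [ 0.01456951  0.0758591  -0.01893159] (np.float64(14.173636069533005), np.float64(0.02231993070484481))
time_s: 17.42
ee_pos: [0.6426, -0.0527, 0.0266]
orientation: [-0.0, -0.123, 0.992, -0.0]
wrist_force: [-0.1, 0.1, -1.1]
grip_width: 0.258
gripper_force: 30.0
[-0.06260867 -0.00024625  0.02663765] [-0.11633513  0.06001745 -1.10810343] [ 0.036061    0.04362616 -0.07071315] (np.float64(14.165512841939261), np.float64(0.0023524891196770046))
```

```bash
python3 -m crank '[{"tx":-0.001,"ty":0,"tz":0,"yaw":0,"grip":-1},{"tx":-0.001,"ty":0,"tz":0,"yaw":0,"grip":-1},{"tx":-0.001,"ty":0,"tz":0,"yaw":0,"grip":-1},{"tx":0,"ty":0,"tz":0,"yaw":0,"grip":-1},{"tx":0,"ty":0,"tz":0,"yaw":0,"grip":-1},{"tx":0,"ty":0,"tz":0,"yaw":0,"grip":-1},{"tx":0,"ty":0,"tz":0,"yaw":0,"grip":-1},{"tx":0,"ty":0,"tz":0,"yaw":0,"grip":-1},{"tx":0,"ty":0,"tz":0,"yaw":0,"grip":-1},{"tx":0,"ty":0,"tz":0,"yaw":0,"grip":-1}]'
python3 -c "
from h import *
s=sense();print(pm(s['ee_pos']),s['wrist_force'])"
python3 -m crank '[{"tx":-0.001,"ty":0,"tz":0,"yaw":0,"grip":-1},{"tx":-0.001,"ty":0,"tz":0,"yaw":0,"grip":-1},{"tx":-0.001,"ty":0,"tz":0,"yaw":0,"grip":-1},{"tx":0,"ty":0,"tz":0,"yaw":0,"grip":-1},{"tx":0,"ty":0,"tz":0,"yaw":0,"grip":-1},{"tx":0,"ty":0,"tz":0,"yaw":0,"grip":-1},{"tx":0,"ty":0,"tz":0,"yaw":0,"grip":-1},{"tx":0,"ty":0,"tz":0,"yaw":0,"grip":-1},{"tx":0,"ty":0,"tz":0,"yaw":0,"grip":-1},{"tx":0,"ty":0,"tz":0,"yaw":0,"grip":-1}]'
python3 -c "
from h import *
s=sense();print(pm(s['ee_pos']),s['wrist_force'])"
```

```text
time_s: 18.25
ee_pos: [0.6455, -0.052, 0.0267]
orientation: [0.0, -0.123, 0.992, -0.0]
wrist_force: [-0.1, 0.0, -0.0]
grip_width: 0.262
gripper_force: 30.0
[-0.05956851 -0.00027458  0.02665581] [-0.05160604  0.04369178 -0.01604611]
time_s: 19.08
ee_pos: [0.6484, -0.0512, 0.0266]
orientation: [0.0, -0.123, 0.992, 0.0]
wrist_force: [0.3, 0.7, -0.6]
grip_width: 0.258
gripper_force: 30.0
[-0.05658527 -0.00025804  0.02662797] [ 0.32321165  0.68760795 -0.59485276]
```

Still free at a nose depth of ~70 mm, and the gripper's body is nearing the overhang. I'll release, back off, close and push from behind.

```bash
python3 -m crank '[{"tx":0,"ty":0,"tz":0.001,"yaw":0,"grip":-1},{"tx":0,"ty":0,"tz":0,"yaw":0,"grip":-0.1},{"tx":0,"ty":0,"tz":0,"yaw":0,"grip":-0.1},{"tx":0,"ty":0,"tz":0,"yaw":0,"grip":-0.1},{"tx":0,"ty":0,"tz":0,"yaw":0,"grip":-0.1},{"tx":0,"ty":0,"tz":0,"yaw":0,"grip":-0.1},{"tx":0.01,"ty":0,"tz":0,"yaw":0,"grip":-0.1},{"tx":0.015,"ty":0,"tz":0,"yaw":0,"grip":-0.1},{"tx":0.02,"ty":0,"tz":0,"yaw":0,"grip":-0.1},{"tx":0.01,"ty":0,"tz":0.002,"yaw":0,"grip":-0.1}]'
python3 -m crank '[{"tx":0,"ty":0,"tz":0,"yaw":0,"grip":-1},{"tx":0,"ty":0,"tz":0,"yaw":0,"grip":-1},{"tx":0,"ty":0,"tz":0,"yaw":0,"grip":-1},{"tx":0,"ty":0,"tz":0,"yaw":0,"grip":-1},{"tx":0,"ty":0,"tz":0,"yaw":0,"grip":-1},{"tx":0,"ty":0,"tz":0,"yaw":0,"grip":-1},{"tx":0,"ty":0,"tz":0,"yaw":0,"grip":-1},{"tx":0,"ty":0,"tz":0,"yaw":0,"grip":-1},{"tx":0,"ty":0,"tz":0,"yaw":0,"grip":-1},{"tx":0,"ty":0,"tz":0,"yaw":0,"grip":-1}]'
python3 - <<'E'
from h import *
import pickle
s=sense(); print(pm(s['ee_pos']),s['wrist_force'],heading())
im,D=grab_frame("wrist"); cv2.imwrite("pics/w4.png",im[:,:,::-1]); pickle.dump((s,im,D),open("pics/w4.pkl","wb"))
E
```

```text
time_s: 19.92
ee_pos: [0.5936, -0.0649, 0.0237]
orientation: [-0.0, -0.123, 0.992, 0.0]
wrist_force: [0.6, -1.3, 0.4]
grip_width: 0.452
gripper_force: 0.0
time_s: 20.75
ee_pos: [0.5951, -0.0647, 0.0236]
orientation: [0.0, -0.123, 0.992, -0.0]
wrist_force: [-0.2, -0.1, 0.0]
grip_width: 0.006
gripper_force: 0.0
[-0.11152756 -0.00022871  0.02364853] [-0.19357033 -0.10444078  0.035948  ] (np.float64(14.161997115486905), np.float64(0.0025507877618076093))
```

View pics/w4.png

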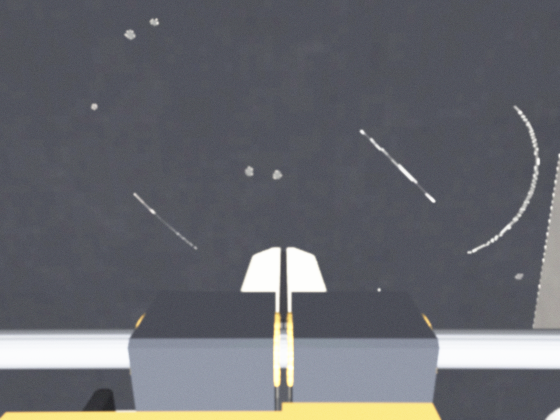

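The fingers are closed behind the carrier. I'll approach, then push by 1 mm steps.

```bash
python3 -m crank '[{"tx":-0.004,"ty":0.0002,"tz":0,"yaw":0,"grip":-1},{"tx":-0.004,"ty":0,"tz":0,"yaw":0,"grip":-1},{"tx":-0.004,"ty":0,"tz":0,"yaw":0,"grip":-1},{"tx":-0.003,"ty":0,"tz":0,"yaw":0,"grip":-1},{"tx":-0.002,"ty":0,"tz":0,"yaw":0,"grip":-1},{"tx":-0.001,"ty":0,"tz":0,"yaw":0,"grip":-1},{"tx":0,"ty":0,"tz":0,"yaw":0,"grip":-1},{"tx":0,"ty":0,"tz":0,"yaw":0,"grip":-1},{"tx":0,"ty":0,"tz":0,"yaw":0,"grip":-1},{"tx":0,"ty":0,"tz":0,"yaw":0,"grip":-1}]'
cat > f.py <<'E'
from h import *
s=sense();print("pm",pm(s['ee_pos']).round(4),"Fx",(np.array(s['wrist_force'][:2])@X).round(1),"Fy",(np.array(s['wrist_force'][:2])@Y).round(1),"t",s['time_s'])
E
python3 f.py
python3 -m crank '[{"tx":-0.001,"ty":0,"tz":0,"yaw":0,"grip":-1},{"tx":-0.001,"ty":0,"tz":0,"yaw":0,"grip":-1},{"tx":-0.001,"ty":0,"tz":0,"yaw":0,"grip":-1},{"tx":-0.001,"ty":0,"tz":0,"yaw":0,"grip":-1},{"tx":0,"ty":0,"tz":0,"yaw":0,"grip":-1},{"tx":0,"ty":0,"tz":0,"yaw":0,"grip":-1},{"tx":0,"ty":0,"tz":0,"yaw":0,"grip":-1},{"tx":0,"ty":0,"tz":0,"yaw":0,"grip":-1},{"tx":0,"ty":0,"tz":0,"yaw":0,"grip":-1},{"tx":0,"ty":0,"tz":0,"yaw":0,"grip":-1}]'
python3 f.py
```

```text
time_s: 21.63
ee_pos: [0.6124, -0.0602, 0.0236]
orientation: [-0.0, -0.123, 0.992, 0.0]
wrist_force: [0.2, 0.3, -0.6]
grip_width: 0.005
gripper_force: 0.0
pm [-0.0937 -0.0001  0.0236] Fx 0.3 Fy 0.3 t 21.6333
time_s: 22.47
ee_pos: [0.6164, -0.0591, 0.0236]
orientation: [-0.0, -0.123, 0.992, -0.0]
wrist_force: [0.2, 0.5, 0.4]
grip_width: 0.006
gripper_force: 0.0
pm [-0.0896 -0.0001  0.0236] Fx 0.3 Fy 0.4 t 22.4667
```

```bash
python3 -m crank '[{"tx":-0.0005,"ty":0,"tz":0,"yaw":0,"grip":-1},{"tx":-0.0005,"ty":0,"tz":0,"yaw":0,"grip":-1},{"tx":-0.0005,"ty":0,"tz":0,"yaw":0,"grip":-1},{"tx":-0.0005,"ty":0,"tz":0,"yaw":0,"grip":-1},{"tx":0,"ty":0,"tz":0,"yaw":0,"grip":-1},{"tx":0,"ty":0,"tz":0,"yaw":0,"grip":-1},{"tx":0,"ty":0,"tz":0,"yaw":0,"grip":-1},{"tx":0,"ty":0,"tz":0,"yaw":0,"grip":-1},{"tx":0,"ty":0,"tz":0,"yaw":0,"grip":-1},{"tx":0,"ty":0,"tz":0,"yaw":0,"grip":-1}]' | grep -E "force|ee"
python3 f.py
```

```text
ee_pos: [0.6183, -0.0586, 0.0236]
wrist_force: [-0.3, 0.6, -0.3]
gripper_force: 0.0
pm [-0.0876 -0.0001  0.0236] Fx -0.2 Fy 0.7 t 23.3
```

```bash
python3 -m crank '[{"tx":-0.0005,"ty":0,"tz":0,"yaw":0,"grip":-1},{"tx":-0.0005,"ty":0,"tz":0,"yaw":0,"grip":-1},{"tx":-0.0005,"ty":0,"tz":0,"yaw":0,"grip":-1},{"tx":0,"ty":0,"tz":0,"yaw":0,"grip":-1},{"tx":0,"ty":0,"tz":0,"yaw":0,"grip":-1},{"tx":0,"ty":0,"tz":0,"yaw":0,"grip":-1},{"tx":0,"ty":0,"tz":0,"yaw":0,"grip":-1},{"tx":0,"ty":0,"tz":0,"yaw":0,"grip":-1},{"tx":0,"ty":0,"tz":0,"yaw":0,"grip":-1},{"tx":0,"ty":0,"tz":0,"yaw":0,"grip":-1}]' | grep -E "force"
python3 f.py
```

```text
wrist_force: [0.1, 0.6, 0.4]
gripper_force: 0.0
pm [-0.0861 -0.0001  0.0236] Fx 0.2 Fy 0.5 t 24.1333
```

```bash
python3 -m crank '[{"tx":-0.0005,"ty":0,"tz":0,"yaw":0,"grip":-1},{"tx":-0.0005,"ty":0,"tz":0,"yaw":0,"grip":-1},{"tx":-0.0005,"ty":0,"tz":0,"yaw":0,"grip":-1},{"tx":0,"ty":0,"tz":0,"yaw":0,"grip":-1},{"tx":0,"ty":0,"tz":0,"yaw":0,"grip":-1},{"tx":0,"ty":0,"tz":0,"yaw":0,"grip":-1},{"tx":0,"ty":0,"tz":0,"yaw":0,"grip":-1},{"tx":0,"ty":0,"tz":0,"yaw":0,"grip":-1},{"tx":0,"ty":0,"tz":0,"yaw":0,"grip":-1},{"tx":0,"ty":0,"tz":0,"yaw":0,"grip":-1}]' | grep -E "force"
python3 f.py
```

```text
wrist_force: [-0.7, 1.1, 0.3]
gripper_force: 0.0
pm [-0.0846 -0.0001  0.0236] Fx -0.4 Fy 1.2 t 24.9667
```

```bash
python3 -m crank '[{"tx":-0.0005,"ty":0,"tz":0,"yaw":0,"grip":-1},{"tx":-0.0005,"ty":0,"tz":0,"yaw":0,"grip":-1},{"tx":-0.0005,"ty":0,"tz":0,"yaw":0,"grip":-1},{"tx":0,"ty":0,"tz":0,"yaw":0,"grip":-1},{"tx":0,"ty":0,"tz":0,"yaw":0,"grip":-1},{"tx":0,"ty":0,"tz":0,"yaw":0,"grip":-1},{"tx":0,"ty":0,"tz":0,"yaw":0,"grip":-1},{"tx":0,"ty":0,"tz":0,"yaw":0,"grip":-1},{"tx":0,"ty":0,"tz":0,"yaw":0,"grip":-1},{"tx":0,"ty":0,"tz":0,"yaw":0,"grip":-1}]' | grep -E "force"
python3 f.py
```

```text
wrist_force: [-0.1, -0.7, -0.5]
gripper_force: 0.0
pm [-0.083  -0.0001  0.0237] Fx -0.3 Fy -0.7 t 25.8
```

```bash
python3 -m crank '[{"tx":-0.0005,"ty":0,"tz":0,"yaw":0,"grip":-1},{"tx":-0.0005,"ty":0,"tz":0,"yaw":0,"grip":-1},{"tx":-0.0005,"ty":0,"tz":0,"yaw":0,"grip":-1},{"tx":0,"ty":0,"tz":0,"yaw":0,"grip":-1},{"tx":0,"ty":0,"tz":0,"yaw":0,"grip":-1},{"tx":0,"ty":0,"tz":0,"yaw":0,"grip":-1},{"tx":0,"ty":0,"tz":0,"yaw":0,"grip":-1},{"tx":0,"ty":0,"tz":0,"yaw":0,"grip":-1},{"tx":0,"ty":0,"tz":0,"yaw":0,"grip":-1},{"tx":0,"ty":0,"tz":0,"yaw":0,"grip":-1}]' | grep -E "force"
python3 f.py
```

```text
wrist_force: [-8.8, -3.0, 5.0]
gripper_force: 4.4
pm [-0.0831 -0.      0.0234] Fx -9.2 Fy -0.8 t 26.6333
```

```bash
python3 -m crank '[{"tx":-0.0005,"ty":0,"tz":0,"yaw":0,"grip":-1},{"tx":-0.0005,"ty":0,"tz":0,"yaw":0,"grip":-1},{"tx":0,"ty":0,"tz":0,"yaw":0,"grip":-1},{"tx":0,"ty":0,"tz":0,"yaw":0,"grip":-1},{"tx":0,"ty":0,"tz":0,"yaw":0,"grip":-1},{"tx":0,"ty":0,"tz":0,"yaw":0,"grip":-1},{"tx":0,"ty":0,"tz":0,"yaw":0,"grip":-1},{"tx":0,"ty":0,"tz":0,"yaw":0,"grip":-1},{"tx":0,"ty":0,"tz":0,"yaw":0,"grip":-1},{"tx":0,"ty":0,"tz":0,"yaw":0,"grip":-1}]' | grep -E "force"
python3 f.py
```

```text
wrist_force: [-13.5, -5.3, 7.9]
gripper_force: 7.3
pm [-0.0831  0.      0.0232] Fx -14.3 Fy -1.9 t 27.4667
```

Firm contact: the TCP stopped at -83.1 mm, with Fx rising from 0 to 14 N, at a nose depth of ≈76.5 mm. I'll back off and check the pose.

```bash
python3 -m crank '[{"tx":0.004,"ty":0,"tz":0,"yaw":0,"grip":-1},{"tx":0.01,"ty":0,"tz":0,"yaw":0,"grip":-1},{"tx":0.015,"ty":0,"tz":0,"yaw":0,"grip":-1},{"tx":0.02,"ty":0,"tz":-0.02,"yaw":0,"grip":-1},{"tx":0.01,"ty":0,"tz":-0.03,"yaw":0,"grip":-1},{"tx":0,"ty":0,"tz":-0.035,"yaw":0,"grip":-1},{"tx":0,"ty":0,"tz":-0.035,"yaw":0,"grip":-1},{"tx":0,"ty":0,"tz":-0.035,"yaw":0,"grip":-1},{"tx":0,"ty":0,"tz":-0.035,"yaw":0,"grip":-1},{"tx":0,"ty":0,"tz":-0.02,"yaw":0,"grip":-1}]'
python3 -m crank '[{"tx":-0.02,"ty":0,"tz":-0.01,"yaw":0,"grip":1},{"tx":-0.02,"ty":0,"tz":-0.01,"yaw":0,"grip":1},{"tx":-0.02,"ty":0,"tz":-0.01,"yaw":0,"grip":1},{"tx":0,"ty":0,"tz":0,"yaw":0,"grip":1},{"tx":0,"ty":0,"tz":0,"yaw":0,"grip":1},{"tx":0,"ty":0,"tz":0,"yaw":0,"grip":1},{"tx":0,"ty":0,"tz":0,"yaw":0,"grip":1},{"tx":0,"ty":0,"tz":0,"yaw":0,"grip":1},{"tx":0,"ty":0,"tz":0,"yaw":0,"grip":1},{"tx":0,"ty":0,"tz":0,"yaw":0,"grip":1}]'
python3 - <<'E'
from h import *
import pickle
s=sense(); print(pm(s['ee_pos']),s['wrist_force'],heading())
im,D=grab_frame("wrist"); cv2.imwrite("pics/w5.png",im[:,:,::-1]); pickle.dump((s,im,D),open("pics/w5.pkl","wb"))
E
```

```text
time_s: 28.3
ee_pos: [0.5689, -0.0715, 0.2379]
orientation: [0.002, -0.123, 0.992, -0.001]
wrist_force: [-0.3, -0.1, -0.0]
grip_width: 0.008
gripper_force: 0.0
time_s: 29.13
ee_pos: [0.6258, -0.0568, 0.2636]
orientation: [-0.0, -0.123, 0.992, 0.0]
wrist_force: [-0.4, 0.2, 0.1]
grip_width: 0.673
gripper_force: 0.0
[-7.98435335e-02 -8.94197854e-05  2.63582875e-01] [-0.38663579  0.22663647  0.14345049] (np.float64(14.153492950099382), np.float64(0.008978839915936445))
```

View pics/w5.png

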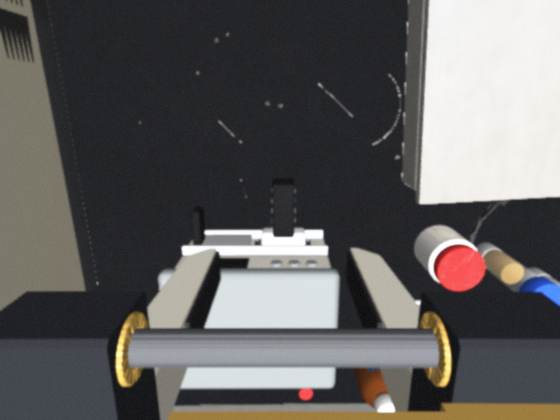

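The shutter fin is at the right end (198,225). The carrier is in the slot, with its grip at (284,208) and the bar's shoulder at (284,237), and looks straight. I'll measure it.

```bash
python3 - <<'E'
from h import *
import pickle
s,im,D=pickle.load(open("pics/w5.pkl","rb")); c,Rm,o=cam("wrist",s)
uv=np.argwhere(D>0)[:,::-1]; p=depthpts(c,Rm,o,uv,D); q=np.c_[(p[:,:2]-O)@X,(p[:,:2]-O)@Y,p[:,2]]
def roi(a,b,cc,d): return (uv[:,0]>=a)&(uv[:,0]<b)&(uv[:,1]>=cc)&(uv[:,1]<d)
g=q[roi(268,300,175,238)&(q[:,2]>.050)&(q[:,2]<.062)]
r=cv2.minAreaRect((g[:,:2]*1000).astype(np.float32)); print("grip top rect(pm mm)",r,"z",np.percentile(g[:,2],[5,50,95]).round(4))
A=np.c_[g[:,:2],np.ones(len(g))]; print("slopes x,y",np.linalg.lstsq(A,g[:,2],rcond=None)[0].round(3),"x range",np.percentile(g[:,0],[0.5,99.5]).round(4))
f=q[roi(188,206,205,245)&(q[:,2]>.04)&(q[:,2]<.054)&(im.max(2)[uv[:,1],uv[:,0]]<70)]; print("fin",np.median(f,0).round(4))
E
```

```text
grip top rect(pm mm) ((-45.76547622680664, 1.4742059707641602), (24.691356658935547, 59.923946380615234), 89.48152160644531) z [0.054  0.0561 0.0574]
slopes x,y [0.01  0.002 0.056] x range [-0.0753 -0.0161]
fin [-0.0271 -0.0937  0.0506]
```

```bash
python3 -c "
from plant import job_done
print(job_done())"
```

```text
the job is handed in; nothing more can be done
None
```

I handed the job in at about 29 s: the shutter is open about 69 of 70 mm, and the carrier lies flat and straight, home against the stop (firm contact at about 76.5 mm depth, about 14 N).

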